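Stop-button check on the pharmacy conveyor

ROBOT

A 6-joint arm with a two-finger parallel gripper is mounted at the origin on the work surface. World frame = base frame: x ahead of the robot, y to its left, z up, the work surface at z = 0. Lengths are in m, angles in rad, forces in N, time in s.
With the tool pointing down it reaches from about 0.3 to 0.75 m from the base axis. Payload 8.5 kg.
Tool frame: the origin (TCP) lies on the centre line of the jaws, within the pads' length; the fingertips stand 8 mm ahead of it and the grasp point (between the pads) lies 11 mm behind it (arm.tcp_to_tips is the distance from the TCP to the fingertips, in m); z points along the fingers, y is the line along which they close (so a half turn about z gives the same grasp; the last joint's range is limited). The gripper opens to 88 mm and grips with 3 to 60 N. Pads are 18 mm wide; open, the fingers measure 123 mm over their backs; the gripper's body (75 mm by 187 mm) begins 45 mm behind the grasp point.
Start: joints at [-1.316, 0.381, 1.297, -0, 1.464, -0.215], TCP at [0.249, -0.49, 0.247] pointing down, gripper open.
Joint ranges: [-3.11, 3.11], [-0.89, 2.33], [0.22, 2.48], [-1.42, 4.56], [0.17, 2.85], [-2.88, 2.88]. Speed limits (rad/s): [2.39, 2.39, 3.14, 3.14, 3.14, 3.14].

INTERFACE

Orientations are given as a 3x3 rotation matrix whose columns are the frame's x, y, z axes.
In Python, from workcell import arm, eyes gives the robot as it stands.
- The arm moves only by the tool arm_command, never from a script. Its argument "rows" is a list of rows, each a list of 3 entries, a list of its own where there are three numbers: the shift along the tool's x, y, z in cm, then the turn, a rotation vector about the tool's x, y, z in rad, then the gripper command: -1 is shut, 1 is fully open, values between are in proportion. A call has 1 to 5 rows; each row shifts and turns the commanded pose from where the row before left it, along the tool's axes as they then stand; what a row does not reach is not made up. A row lasts 1/8 s, in which the tool goes at most 62.5 mm and 10.7 degrees, less where a joint would pass 70% of its speed; a pose out of reach is approached as far as the arm can. A call is refused whole if a number of a shift passes 6.25 or a number of a turn 0.188, either way. A call with a gripper value outside its range is refused whole. The fingers move at their own pace and stop on an object; the grip force is fixed at half the most. Time passes only in rows, so rows that do not move let the fingers close. It gives the time, the measured TCP pose, the force, the opening and the grip force at its end, in the units of the state.
- arm.get_obs(): the state, without advancing time (a new reading comes with each control period).
- eyes.snapshot(name): name is "scene" or "top" or "wrist"; returns (picture, depth): 480x640x3 uint8, blue, green, red; 480x640 float32, m along the optical axis (not along the pixel's ray), 0 where there is no reading.
- eyes.camera_info(name): a dict with "K" (3x3 intrinsics, pixels), "xyz" and "orientation" of the camera in the world; the wrist camera has in their place "tool_from_camera" (4x4, takes a point from camera to tool coordinates, whose origin is the TCP and whose axes are the flange's). Camera axes: x right, y down, z forward; pixel columns grow to the right and rows downward; lengths in m; the calibration is good to about 2 mm. A picture is of the moment at which its call begins: read the wrist's pose just before it. camera_info takes no time and is no camera call.
- arm.finish_job(): hands the job in; it is judged then, once.
The state is a dict: "time": time; "joint_positions": joint angles; "dq": joint speeds; "joint_torque": joint torques, N m; "ee_pos": TCP position; "tool_rot": TCP orientation; "ft_force": force on the tool from outside, world axes, zero at the start; "moment": the same for the moment, N m; "width": finger opening in m; "grasp_force": force on a finger pad.
Only numpy, scipy, OpenCV 4.12 (cv2) and the standard library are available. Lean on these libraries where they do the work, as an engineer would, in place of code of your own. Each camera call takes 0.05 s, during which the arm holds its last target. There are 200 camera calls.

TASK

Test the stop button of the dispensing conveyor: push the red mushroom head straight down until it latches and take the fingers off so that it stays in on its own, then push one of its wings round clockwise (seen from above) until the latch lets go, and leave the head to come fully up and swing back by itself. Only after that press the green reset button fully in and let it come out again, finishing clear of everything. Do it all by touch, with the fingertips or the outside of the fingers: grip nothing, and leave the pill bottle, the carton and the paperweight where they are.

Things in the scene. Friction and masses are not known exactly. Their poses are not given: they have to be found in the camera images.
- stop_box: Yellow stop station fixed to the counter: a box 120 x 120 mm, 60 mm tall, with the red mushroom head in the middle of its top. Origin at the centre of its underside, z up. A black collar of 24 mm radius stands 4 mm above its top. It may stand left or right and at any yaw within 0.5 rad.
- stop_head: The red mushroom head that is pressed and turned (all above the box's top): a dome of 30 mm radius and 26 mm high, with two opposite radial wings at its rim. Origin on its axis, at its underside (82 mm above the counter when up); z up. Its wings lie along its +y and -y axes, each from the rim out to 52 mm from the axis, 12 mm wide across (its x) and 18 mm tall, from the underside up. At twist 0 its axes are those of stop_box. White arrows on the dome show the clockwise sense.
- stop_press (a joint): How far the head is pushed down, m: 0 = fully up, 0.010 = bottom stop. A spring lifts it (about 2.5 N at the top, 7 N at the bottom; passing the latch adds about 2 N halfway down). Pushed beyond about 0.008 (best to the bottom stop) and let go, it stays latched at about 0.007. Only turning it releases it.
- stop_twist (a joint): Turn of the head about its vertical axis, rad, growing clockwise seen from above: 0 = rest, 1.0 = stop. It cannot turn the other way from rest. A spring (0.03 N m at rest, 0.18 N m at the stop, so under 5 N at a wing) always turns it back to 0. When latched, the latch lets go at about 0.45 rad and the head springs up; turn to 0.75 to be sure.
- stop_top (a point): Centre of the dome's top, 108 mm above the counter when up, about 101 mm when latched; moves and turns with the head. Press here, straight down.
- stop_wing (a point): Point on the head's +y wing, 45 mm from the axis, at half the wing's height (91 mm above the counter when up, about 84 mm when latched); moves with the head. At yaw 0 this wing points to the robot's left, and turning clockwise carries it away from the robot. The space beside the wing is open down to the box's top, 60 mm above the counter.
- reset_box: Grey reset station fixed to the counter: a box 80 x 80 mm, 50 mm tall, with the green button in the middle of its top. Origin at the centre of its underside. It stands on the side that the stop station does not.
- reset (a joint): Travel of the green reset button, m: 0 = out, 0.006 = fully in. Its spring needs 5 N to be fully in and pushes it out again.
- reset_top (a point): Centre of the green button's flat top, 72 mm above the counter when out; the cap has 16 mm radius and stands 10 mm proud of a black ring of 24 mm radius.
- pill_bottle: Loose white pill jar with a blue label, 44 mm across, 80 mm tall, between the two stations. Origin at the centre of its underside. Leave it alone.
- carton: Loose medicine carton, white with a green band, 85 x 45 mm, 30 mm tall, outside one of the stations. Origin at the centre of its underside. Leave it alone.
- paperweight: Loose round steel paperweight, 64 mm across, 25 mm tall, outside the other station. Origin at the centre of its underside. Leave it alone.
Not all that is in view belongs to the job. What is meant by the reset_box is not pink, and is the larger of those in its own colour.

How it is judged:
By the outcome, as a careful person would: the job done as asked, in the order asked, and still so for the second after the job is handed in, with the robot touching nothing.
It also fails if it takes over 58 s, if anything falls off the work surface, if the arm or the gripper's body presses on something with over 40 N, if the wrist force passes 120 N, or if a joint passes its speed limit or range.

## Working session

There is one attempt and no reset: what is moved stays moved. The work goes in short steps, Python scripts to look and compute and a tool call to move; the robot and the scene stay as the last step left them, time stands still between calls to the robot, and variables do not carry over. Pictures are saved under pics/ and viewed, at most 10 in all, crops included, and the job is handed in when it is done.

Besides the shell and the picture viewer there is one more tool, called after "Request:" as name(argument=value, ...), one argument or row to a line, values as JSON. arm_command: Moves the arm, as the interface text tells. Its arguments: {"type":"object","properties":{"rows":{"type":"array"}},"required":["rows"]}

```bash
mkdir -p pics; ls
python3 - <<'E'
from workcell import arm, eyes
import cv2,numpy as np
o=arm.get_obs(); print(o['time'],o['ee_pos'],np.round(o['tool_rot'],3),o['width'],arm.tcp_to_tips)
for n in ['top','scene']:
    p,d=eyes.snapshot(n); cv2.imwrite(f'pics/{n}.png',p); np.save(f'pics/{n}_d.npy',d)
    print(n,eyes.camera_info(n))
E
```

```text
pics
0.0 [ 0.24893206 -0.4901366   0.24615721] [[ 0.892  0.453 -0.   ]
 [ 0.453 -0.892  0.001]
 [ 0.    -0.001 -1.   ]] 0.08803894118391603 0.008
top {'K': array([[539.25273606,   0.        , 316.96561335],
       [  0.        , 539.25273606, 224.43148677],
       [  0.        ,   0.        ,   1.        ]]), 'xyz': array([ 0.39599408, -0.01752877,  1.31494815]), 'orientation': array([[ 0.00686809, -0.99198691,  0.1261539 ],
       [-0.99991375, -0.00540044,  0.01197212],
       [-0.0111949 , -0.12622525, -0.99193844]])}
scene {'K': array([[585.39206869,   0.        , 322.32939834],
       [  0.        , 585.39206869, 243.08688688],
       [  0.        ,   0.        ,   1.        ]]), 'xyz': array([ 1.06958001, -0.86124904,  1.01445466]), 'orientation': array([[ 0.83206892,  0.3876823 , -0.39669099],
       [ 0.55430962, -0.55532856,  0.61996052],
       [ 0.02005388, -0.73573951, -0.67696766]])}
```

View pics/top.png

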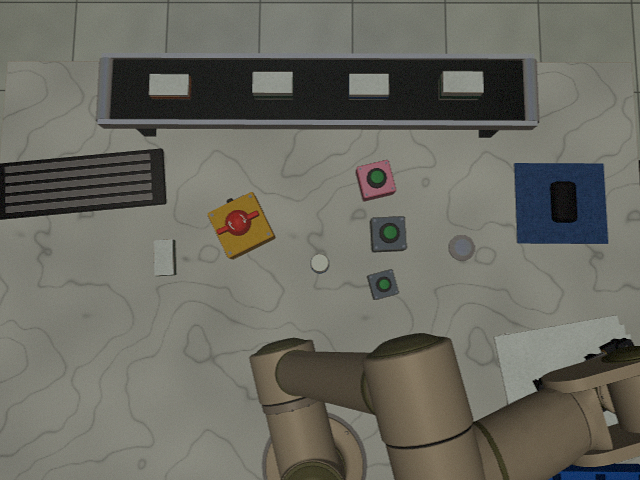

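View pics/scene.png

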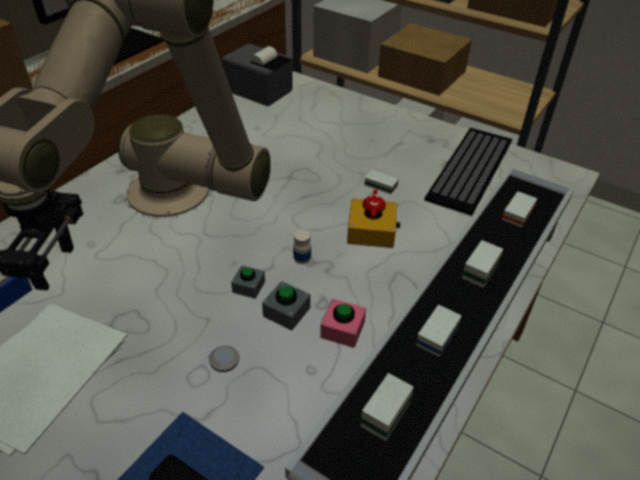

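The top view shows the stop station at (240,224), the larger grey reset box at (389,233), the pink and small grey decoys at (376,179) and (383,284), the bottle at (320,262), the paperweight at (461,248) and the carton at (164,257). The scene view agrees. Next I'll measure them.

```bash
cat > h.py <<'E'
import cv2,numpy as np
from workcell import arm,eyes
def ray(K,R,t,uv,z):
    uv=np.atleast_2d(uv).astype(float)
    d=(R@np.linalg.inv(K)@np.c_[uv,np.ones(len(uv))].T).T
    return t+d*((z-t[2])/d[:,2])[:,None]
def blob(m,near=None):
    m=cv2.morphologyEx(m.astype(np.uint8),cv2.MORPH_OPEN,np.ones((2,2)))
    n,l,s,c=cv2.connectedComponentsWithStats(m)
    ks=[k for k in range(1,n) if s[k,4]>15]
    k=min(ks,key=lambda k:np.hypot(*(c[k]-near))) if near is not None else max(ks,key=lambda k:s[k,4])
    return l==k
E
python3 - <<'E'
from h import *
p=cv2.imread('pics/top.png');ci=eyes.camera_info('top');K,R,t=ci['K'],ci['orientation'],ci['xyz']
hsv=cv2.cvtColor(p,cv2.COLOR_BGR2HSV);h,s,v=cv2.split(hsv)
red=blob(((h<8)|(h>172))&(s>150)&(v>60),(240,224))
yel=blob((h>12)&(h<32)&(s>120)&(v>60),(240,224))
grn=blob((h>45)&(h<80)&(s>100),(389,233))
def pts(m): y,x=np.nonzero(m); return np.c_[x,y]
def rect(m,z):
    c=cv2.findContours(m.astype(np.uint8),0,2)[0]; c=max(c,key=cv2.contourArea)[:,0]
    w=ray(K,R,t,c,z)[:,:2]; r=cv2.minAreaRect((w*1000).astype(np.float32)); return np.round(r[0],1),np.round(r[1],1),r[2]
w=ray(K,R,t,pts(red),.097)[:,:2]
q=w-w.mean(0); a=np.linalg.svd(q,full_matrices=0)[2][0]
print('head',w.mean(0),'wing dir',a,'yaw',np.arctan(-a[0]/a[1]),rect(red,.097))
print('yel',rect(yel|red,.06))
print('reset',rect(grn,.072),rect(grn,.072))
print('others bottle,carton,pw,smallgrey', ray(K,R,t,[(320,262)],.08),ray(K,R,t,[(164,257)],.03),ray(K,R,t,[(461,248)],.025),ray(K,R,t,[(383,284)],.06),ray(K,R,t,[(376,179)],.06))
E
```

```text
head [0.55273026 0.17591657] wing dir [ 0.45957009 -0.8881415 ] yaw 0.47751108773848056 (array([553.2, 177.2]), array([88.5, 56. ]), 86.90087890625)
yel (array([550.3, 174.6]), array([124.7, 119.7]), 27.10527229309082)
reset (array([ 535., -173.]), array([28. , 30.1]), 0.31493017077445984) (array([ 535., -173.]), array([28. , 30.1]), 0.31493017077445984)
others bottle,carton,pw,smallgrey [[ 0.4664327  -0.01016279  0.08      ]] [[0.47890816 0.36327154 0.03      ]] [[ 0.50511729 -0.34675858  0.025     ]] [[ 0.41769185 -0.15591124  0.06      ]] [[ 0.66483182 -0.14147161  0.06      ]]
```

Request:
arm_command(
  rows=[
    [[3.8,-3.0,0],[0,0,0],-1],
    [[3.8,-3.0,0],[0,0,0],-1],
    [[3.8,-3.0,0],[0,0,0],-1],
    [[3.8,-3.0,0],[0,0,0],-1],
    [[3.8,-3.0,0],[0,0,0],-1],
  ],
)

```text
time: 0.72
ee_pos: [0.3508, -0.2691, 0.2466]
tool_rot: [[0.892, 0.452, -0.0], [0.452, -0.892, 0.0], [-0.0, -0.0, -1.0]]
ft_force: [1.2, 0.4, -0.3]
width: 0.0401
grasp_force: 0.0
```

Request:
arm_command(
  rows=[
    [[3.8,-3.0,0],[0,0,0],-1],
    [[3.8,-3.0,0],[0,0,0],-1],
    [[3.8,-3.0,0],[0,0,0],-1],
    [[3.8,-3.0,0],[0,0,0],-1],
    [[3.8,-3.0,0],[0,0,0],-1],
  ],
)

```text
time: 1.35
ee_pos: [0.4524, -0.0493, 0.2466]
tool_rot: [[0.892, 0.453, -0.0], [0.453, -0.892, 0.0], [-0.0, -0.0, -1.0]]
ft_force: [0.7, 0.0, -0.3]
width: 0.0003
grasp_force: 0.0
```

Request:
arm_command(
  rows=[
    [[3.8,-3.0,0],[0,0,0],-1],
    [[3.8,-3.0,0],[0,0,0],-1],
    [[2.8,-2.0,0],[0,0,0],-1],
    [[0,0,0],[0,0,0],-1],
    [[0,0,0],[0,0,0],-1],
  ],
)

```text
time: 1.98
ee_pos: [0.5082, 0.0671, 0.2465]
tool_rot: [[0.892, 0.453, -0.001], [0.453, -0.892, -0.0], [-0.001, -0.0, -1.0]]
ft_force: [0.9, 0.6, 0.3]
width: 0.0003
grasp_force: 0.0
```

```bash
cat >> h.py <<'E'
def wrist(name):
    o=arm.get_obs(); p,d=eyes.snapshot('wrist'); cv2.imwrite(f'pics/{name}.png',p)
    ci=eyes.camera_info('wrist'); T=np.array(ci['tool_from_camera']); Rt=np.array(o['tool_rot'])
    return p,ci['K'],Rt@T[:3,:3],np.array(o['ee_pos'])+Rt@T[:3,3]
E
python3 - <<'E'
from h import *
p,K,R,t=wrist('w1'); print(t,R[:,2],eyes.camera_info('wrist')['tool_from_camera'])
E
```

```text
[0.58043051 0.10339656 0.38518138] [-0.27842121 -0.14180189 -0.94993361] [[ 5.39273571e-04 -9.50177944e-01 -3.11707531e-01  8.07912257e-02]
 [ 9.99999751e-01  3.70729743e-04  5.99966935e-04  2.80068292e-04]
 [-4.54516096e-04 -3.11707777e-01  9.50177907e-01 -1.38740017e-01]
 [ 0.00000000e+00  0.00000000e+00  0.00000000e+00  1.00000000e+00]]
```

View pics/w1.png

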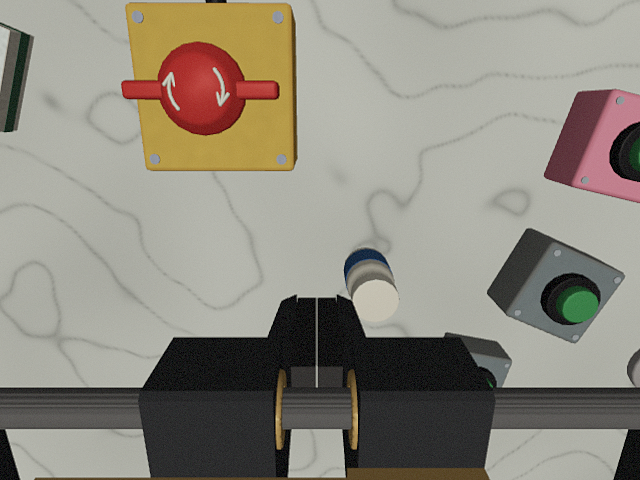

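The wrist view shows the head at (201,88) with wing ends at (122,89) and (279,90), the box screws at (137,17), (278,17), (155,159) and (285,159), and the green cap at (578,306). I'll refine the measurements from this view.

Run:
```python
from h import *
o=arm.get_obs();p=cv2.imread('pics/w1.png');ci=eyes.camera_info('wrist');T=np.array(ci['tool_from_camera']);Rt=np.array(o['tool_rot'])
K=ci['K'];R=Rt@T[:3,:3];e=np.array(o['ee_pos']);t=e+Rt@T[:3,3]
s=ray(K,R,t,[(137.5,17),(278,17),(155,159.5),(285,159.5)],.06)
print('screws',s[:,:2].round(4),s.mean(0))
h,S,v=cv2.split(cv2.cvtColor(p,cv2.COLOR_BGR2HSV))
y,x=np.nonzero(blob(((h<8)|(h>172))&(S>130)&(v>60),(201,88)))
ends=[(x.min(),np.median(y[x<x.min()+6])),(x.max(),np.median(y[x>x.max()-6]))]
w=ray(K,R,t,ends,.095); print('wings',w,np.linalg.norm(w[0]-w[1]),w.mean(0))
d=w[0]-w[1]; yaw=np.arctan2(-d[0],d[1]); print('yaw',yaw,'toolyaw',np.arctan2(Rt[1,0],Rt[0,0]))
y,x=np.nonzero(blob((h>45)&(h<80)&(S>100)&(v>100),(578,306)));g=ray(K,R,t,[(578,304),(x.mean(),y.mean())],.072);print('green',g)
for c in [w.mean(0),s.mean(0),g[0]]: print('tool shift cm',((c-e)@Rt*100).round(2))
```

```text
screws [[0.577  0.2447]
 [0.6225 0.155 ]
 [0.4871 0.1991]
 [0.5337 0.1071]] [0.55507727 0.17646501 0.06      ]
wings [[0.53147875 0.22383514 0.095     ]
 [0.57808267 0.12987829 0.095     ]] 0.10488000326648061 [0.55478071 0.17685672 0.095     ]
yaw 0.4604538429611896 toolyaw 0.46893461120505575
green [[ 0.53859221 -0.17051151  0.072     ]
 [ 0.53730944 -0.1747324   0.072     ]]
tool shift cm [ 9.14 -7.71 15.16]
tool shift cm [ 9.15 -7.67 18.66]
tool shift cm [-8.   22.54 17.47]
```

Request:
arm_command(
  rows=[
    [[4.6,-3.9,0],[0,0,0],-1],
    [[4.5,-3.8,4],[0,0,0],-1],
    [[0,0,4.5],[0,0,0],-1],
    [[0,0,3.0],[0,0,0],-1],
    [[0,0,0.5],[0,0,0],-1],
  ],
)

```text
time: 2.65
ee_pos: [0.5513, 0.1697, 0.1302]
tool_rot: [[0.892, 0.451, -0.004], [0.451, -0.892, -0.0], [-0.003, -0.001, -1.0]]
ft_force: [-0.2, -0.5, 0.9]
width: 0.0005
grasp_force: 0.0
```

Request:
arm_command(
  rows=[
    [[0,0,0.3],[0,0,0],-1],
    [[0,0,0.3],[0,0,0],-1],
    [[0,0,0.3],[0,0,0],-1],
    [[0,0,0],[0,0,0],-1],
  ],
)

```text
time: 3.15
ee_pos: [0.552, 0.1708, 0.1228]
tool_rot: [[0.892, 0.453, 0.0], [0.453, -0.892, 0.0], [0.0, 0.0, -1.0]]
ft_force: [0.9, 0.6, -0.5]
width: 0.0003
grasp_force: 0.0
```

Request:
arm_command(
  rows=[
    [[0,0,0.3],[0,0,0],-1],
    [[0,0,0.3],[0,0,0],-1],
    [[0,0,0.2],[0,0,0],-1],
    [[0,0,0.0],[0,0,0],-1],
  ],
)

```text
time: 3.65
ee_pos: [0.5521, 0.1708, 0.1148]
tool_rot: [[0.892, 0.453, 0.0], [0.453, -0.892, 0.0], [0.0, 0.0, -1.0]]
ft_force: [-1.4, 0.3, 3.2]
width: 0.0007
grasp_force: 1.8
```

Contact has started, but I'm about 6 mm off centre. I'll lift, recentre and press.

Request:
arm_command(
  rows=[
    [[0,0,-0.6],[0,0,0],-1],
    [[0.5,-0.4,0],[0,0,0],-1],
    [[0,0,0.4],[0,0,0],-1],
    [[0,0,0.3],[0,0,0],-1],
    [[0,0,0.3],[0,0,0],-1],
  ],
)

```text
time: 4.28
ee_pos: [0.5549, 0.1769, 0.1112]
tool_rot: [[0.892, 0.453, 0.001], [0.453, -0.892, 0.001], [0.001, 0.0, -1.0]]
ft_force: [-0.8, 1.6, 6.1]
width: 0.0002
grasp_force: 3.0
```

Request:
arm_command(
  rows=[
    [[0,0,0.2],[0,0,0],-1],
    [[0,0,0.2],[0,0,0],-1],
    [[0,0,0.2],[0,0,0],-1],
    [[0,0,0],[0,0,0],-1],
  ],
)

```text
time: 4.78
ee_pos: [0.555, 0.1769, 0.1063]
tool_rot: [[0.892, 0.453, 0.002], [0.453, -0.892, 0.001], [0.002, 0.0, -1.0]]
ft_force: [-4.4, 0.9, 14.3]
width: 0.0003
grasp_force: 7.8
```

Request:
arm_command(
  rows=[
    [[0,0,0.15],[0,0,0],-1],
    [[0,0,0],[0,0,0],-1],
    [[0,0,-1.2],[0,0,0],-1],
    [[0,0,-2.0],[0,0,0],-1],
    [[0,0,0],[0,0,0],-1],
  ],
)

```text
time: 5.4
ee_pos: [0.555, 0.1766, 0.1358]
tool_rot: [[0.892, 0.453, 0.002], [0.453, -0.892, 0.0], [0.002, 0.001, -1.0]]
ft_force: [-0.3, -0.4, -0.4]
width: 0.0003
grasp_force: 0.0
```

Run:
```python
from h import *
wrist('w2')
p,d=eyes.snapshot('scene'); cv2.imwrite('pics/s2.png',cv2.resize(p[150:270,300:460],(640,480)))
```

```text
(no output)
```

View pics/w2.png

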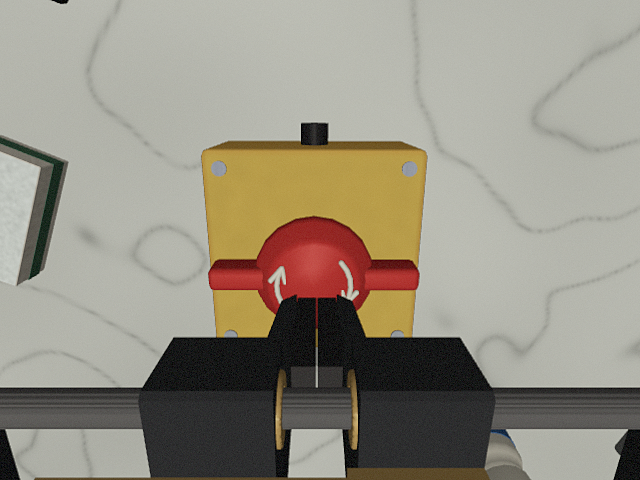

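The wrist view shows the head centred at (314,265) with wing ends at columns 209 and 418. I'll use the wing span to check whether it latched.

Run:
```python
from h import *
o=arm.get_obs();ci=eyes.camera_info('wrist');T=np.array(ci['tool_from_camera']);Rt=np.array(o['tool_rot'])
K=ci['K'];R=Rt@T[:3,:3];e=np.array(o['ee_pos']);t=e+Rt@T[:3,3]
for z in (.100,.093):
    w=ray(K,R,t,[(208.5,264),(418.5,264)],z); print(z,np.linalg.norm(w[0]-w[1]),((w.mean(0)-e)@Rt*100).round(2))
```

```text
0.1 0.09631409280787756 [ 1.24 -0.09  3.43]
0.093 0.10021200787005881 [ 0.96 -0.09  4.13]
```

The span fits the latched height. Next I'll move beside the +y wing.

Request:
arm_command(
  rows=[
    [[-1.7,-2.6,0],[0,0,0],-1],
    [[-1.7,-2.7,0],[0,0,0],-1],
    [[0,0,0],[0,0,0],-1],
    [[0,0,2.0],[0,0,0],-1],
    [[0,0,2.0],[0,0,0],-1],
  ],
)

```text
time: 6.12
ee_pos: [0.501, 0.208, 0.0941]
tool_rot: [[0.892, 0.452, 0.0], [0.452, -0.892, -0.0], [-0.0, 0.0, -1.0]]
ft_force: [-0.8, 0.3, -0.0]
width: 0.0006
grasp_force: 0.0
```

Request:
arm_command(
  rows=[
    [[0,0,1.4],[0,0,0],-1],
    [[0,0,0],[0,0,0],-1],
    [[0.8,0,0],[0,0,0],-1],
    [[0,0,0],[0,0,0],-1],
  ],
)

```text
time: 6.62
ee_pos: [0.5085, 0.2124, 0.0818]
tool_rot: [[0.892, 0.453, 0.002], [0.453, -0.892, 0.0], [0.002, 0.001, -1.0]]
ft_force: [0.1, 0.9, 0.6]
width: 0.0009
grasp_force: 0.0
```

Request:
arm_command(
  rows=[
    [[0.5,0,0],[0,0,0],-1],
    [[0.3,0,0],[0,0,0],-1],
    [[0.53,-0.14,0],[0,0,0.1],-1],
    [[0.53,-0.14,0],[0,0,0.1],-1],
    [[0.53,-0.14,0],[0,0,0.1],-1],
  ],
)

```text
time: 7.25
ee_pos: [0.5275, 0.2256, 0.0811]
tool_rot: [[0.986, 0.166, -0.001], [0.166, -0.986, -0.0], [-0.001, -0.0, -1.0]]
ft_force: [-3.2, 0.6, 1.1]
width: 0.0007
grasp_force: 1.3
```

Request:
arm_command(
  rows=[
    [[0.53,-0.14,0],[0,0,0.1],-1],
    [[0.53,-0.14,0],[0,0,0.1],-1],
    [[0.53,-0.14,0],[0,0,0.1],-1],
    [[0.53,-0.14,0],[0,0,0.1],-1],
    [[0,0,0],[0,0,0],-1],
  ],
)

```text
time: 7.88
ee_pos: [0.5485, 0.2318, 0.0811]
tool_rot: [[0.974, -0.227, -0.001], [-0.227, -0.974, 0.001], [-0.001, -0.0, -1.0]]
ft_force: [-2.8, 3.1, 0.1]
width: 0.0005
grasp_force: 1.6
```

Run:
```python
from h import *
wrist('w3')
```

```text
(no output)
```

View pics/w3.png

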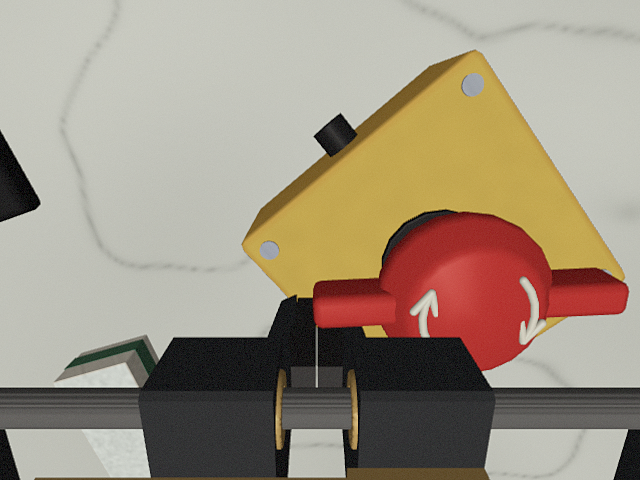

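The wing, at (318,303) to (627,290), has turned about 0.7 rad. I'll turn it slightly more, then slide off radially outward.

Request:
arm_command(
  rows=[
    [[0.53,-0.14,0],[0,0,0.1],-1],
    [[0.27,-0.07,0],[0,0,0.05],-1],
    [[0,0,0],[0,0,0],-1],
    [[0,-3.5,0],[0,0,0],-1],
    [[0,-2.0,0],[0,0,0],-1],
  ],
)

```text
time: 8.55
ee_pos: [0.5782, 0.2829, 0.0813]
tool_rot: [[0.93, -0.369, 0.001], [-0.369, -0.93, -0.0], [0.001, -0.0, -1.0]]
ft_force: [1.1, 0.0, -0.3]
width: 0.0003
grasp_force: 0.0
```

Request:
arm_command(
  rows=[
    [[0,0,-4.0],[0,0,0],-1],
    [[0,0,-5.0],[0,0,0],-1],
    [[-2.0,0,-5.0],[0,0,0],-1],
    [[0,0,0],[0,0,0],-1],
  ],
)

```text
time: 9.05
ee_pos: [0.5595, 0.2903, 0.2256]
tool_rot: [[0.93, -0.368, 0.009], [-0.368, -0.93, 0.002], [0.007, -0.005, -1.0]]
ft_force: [0.9, -0.5, -0.7]
width: 0.0003
grasp_force: 0.0
```

Run:
```python
from h import *
wrist('w4')
```

```text
(no output)
```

View pics/w4.png

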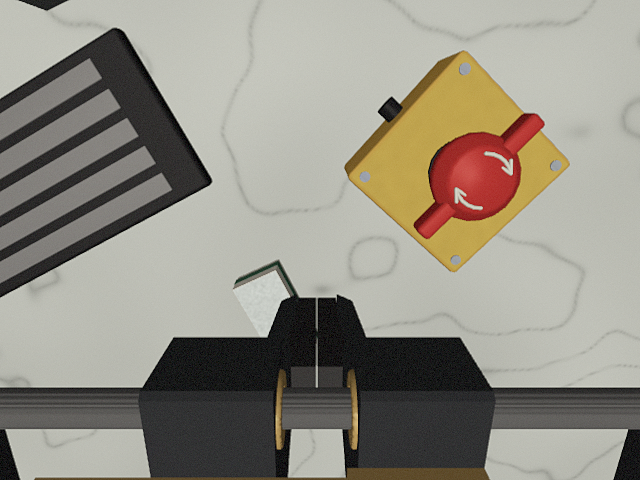

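The wings, from (420,232) to (540,120), are back parallel to the box sides. I'll check the head's height from this picture, then go to the reset.

Run:
```python
from h import *
o=arm.get_obs();p=cv2.imread('pics/w4.png');ci=eyes.camera_info('wrist');T=np.array(ci['tool_from_camera']);Rt=np.array(o['tool_rot'])
K=ci['K'];R=Rt@T[:3,:3];e=np.array(o['ee_pos']);t=e+Rt@T[:3,3]
for z in (.1,.093):
    w=ray(K,R,t,[(416,232),(543,119)],z); d=w[1]-w[0]; print(z,np.linalg.norm(d),w.mean(0),np.arctan2(d[0],-d[1]))
print(((np.array([.5375,-.173,.072])-e)@Rt*100).round(2))
```

```text
0.1 0.10334663260133642 [0.5560718  0.17891674 0.1       ] 0.40824365745758057
0.093 0.10611004236911216 [0.55399275 0.17676706 0.093     ] 0.4082436574575808
[15.02 43.83 15.05]
```

Request:
arm_command(
  rows=[
    [[1.5,4.4,0],[0,0,0],-1],
    [[1.5,4.4,0],[0,0,0],-1],
    [[1.5,4.4,0],[0,0,0],-1],
    [[1.5,4.4,0],[0,0,0],-1],
    [[1.5,4.4,0],[0,0,0],-1],
  ],
)

```text
time: 9.72
ee_pos: [0.5464, 0.0556, 0.2194]
tool_rot: [[0.929, -0.37, -0.003], [-0.37, -0.929, -0.0], [-0.002, 0.001, -1.0]]
ft_force: [1.3, -0.4, -0.1]
width: 0.0003
grasp_force: 0.0
```

Request:
arm_command(
  rows=[
    [[1.5,4.4,0],[0,0,0],-1],
    [[1.5,4.4,0],[0,0,0],-1],
    [[0,4.4,0],[0,0,0],-1],
    [[0,3,0],[0,0,0],-1],
    [[0,0,0],[0,0,0],-1],
  ],
)

```text
time: 10.35
ee_pos: [0.5139, -0.1056, 0.2197]
tool_rot: [[0.928, -0.373, -0.002], [-0.373, -0.928, 0.001], [-0.002, 0.0, -1.0]]
ft_force: [-0.8, -0.8, 0.1]
width: 0.0007
grasp_force: 0.0
```

Run:
```python
from h import *
e=arm.get_obs();Rt=np.array(e['tool_rot']);e=np.array(e['ee_pos'])
p,K,R,t=wrist('w5')
h,S,v=cv2.split(cv2.cvtColor(p,cv2.COLOR_BGR2HSV))
m=((h>45)&(h<80)&(S>100)&(v>60)).astype(np.uint8)
n,l,s,c=cv2.connectedComponentsWithStats(m)
for k in range(1,n):
    if s[k,4]>100:
        g=ray(K,R,t,[c[k]],.072)[0]; print(s[k],c[k],g,((g-e)@Rt*100).round(2))
```

```text
[ 370  135   45   46 1622] [391.99753391 157.12515413] [ 0.53814384 -0.17291933  0.072     ] [ 4.8   5.33 14.76]
[405 281  30  29 659] [419.57359636 295.6616085 ] [ 0.42885475 -0.1589435   0.072     ] [-5.86  8.12 14.79]
```

View pics/w5.png

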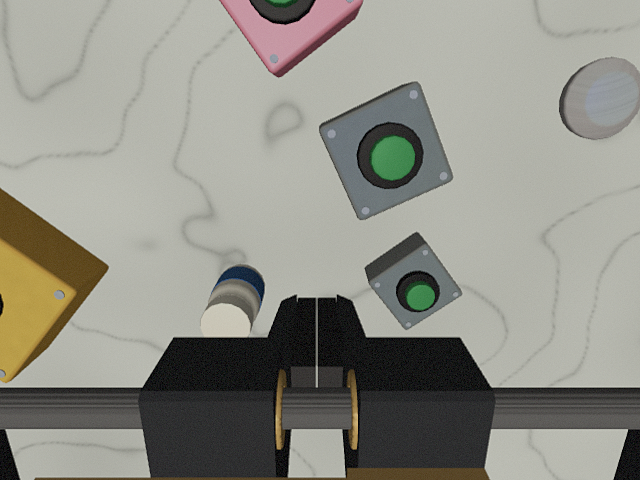

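The wrist view shows the reset cap of the larger grey box at (392,157), with the small grey decoy at (420,296). Moving above the reset.

Request:
arm_command(
  rows=[
    [[2.4,2.7,0],[0,0,0],-1],
    [[2.4,2.6,0],[0,0,0],-1],
    [[0,0,4.5],[0,0,0],-1],
    [[0,0,4.5],[0,0,0],-1],
    [[0,0,3],[0,0,0],-1],
  ],
)

```text
time: 11.02
ee_pos: [0.5393, -0.1694, 0.0984]
tool_rot: [[0.929, -0.369, -0.003], [-0.369, -0.929, 0.002], [-0.003, -0.0, -1.0]]
ft_force: [0.6, -0.7, -0.0]
width: 0.0004
grasp_force: 0.0
```

Request:
arm_command(
  rows=[
    [[0,0,0.5],[0,0,0],-1],
    [[0,0,0],[0,0,0],-1],
  ],
)

```text
time: 11.28
ee_pos: [0.5401, -0.1705, 0.0966]
tool_rot: [[0.929, -0.37, 0.0], [-0.37, -0.929, -0.0], [0.001, 0.0, -1.0]]
ft_force: [0.5, 0.6, 0.4]
width: 0.0004
grasp_force: 0.0
```

Request:
arm_command(
  rows=[
    [[-0.1,0.3,0.7],[0,0,0],-1],
    [[0,0,0.6],[0,0,0],-1],
    [[0,0,0.4],[0,0,0],-1],
    [[0,0,0.4],[0,0,0],-1],
    [[0,0,0],[0,0,0],-1],
  ],
)

```text
time: 11.9
ee_pos: [0.5375, -0.1735, 0.0752]
tool_rot: [[0.929, -0.371, -0.0], [-0.371, -0.929, -0.0], [-0.0, 0.0, -1.0]]
ft_force: [-1.7, -0.4, 4.6]
width: 0.0003
grasp_force: 2.2
```

Request:
arm_command(
  rows=[
    [[0,0,0.2],[0,0,0],-1],
    [[0,0,0.1],[0,0,0],-1],
    [[0,0,0],[0,0,0],-1],
  ],
)

```text
time: 12.28
ee_pos: [0.5376, -0.1735, 0.0742]
tool_rot: [[0.929, -0.371, 0.001], [-0.371, -0.929, -0.001], [0.002, 0.001, -1.0]]
ft_force: [-7.6, 2.1, 19.8]
width: 0.0006
grasp_force: 10.3
```

The force reads 19.8 N against a spring that needs 5 N, so the button is on its stop. Retreating.

Request:
arm_command(
  rows=[
    [[0,0,-0.5],[0,0,0],-1],
    [[0,0,-2.0],[0,0,0],-1],
    [[0,0,-5.0],[0,0,0],-1],
    [[0,0,-5.0],[0,0,0],-1],
    [[0,0,-3],[0,0,0],-1],
  ],
)

```text
time: 12.9
ee_pos: [0.5379, -0.1734, 0.2295]
tool_rot: [[0.929, -0.371, 0.003], [-0.371, -0.929, -0.001], [0.003, 0.0, -1.0]]
ft_force: [0.8, -0.0, -0.0]
width: 0.0
grasp_force: 0.0
```

Request:
arm_command(
  rows=[
    [[-4,2,0],[0,0,0],-1],
    [[-4,2,0],[0,0,0],-1],
    [[0,0,0],[0,0,0],-1],
    [[0,0,0],[0,0,0],-1],
  ],
)

```text
time: 13.4
ee_pos: [0.449, -0.181, 0.2272]
tool_rot: [[0.928, -0.371, 0.001], [-0.371, -0.928, -0.0], [0.001, -0.0, -1.0]]
ft_force: [0.6, -0.4, -0.6]
width: 0.0002
grasp_force: 0.0
```

Run:
```python
from h import *
p,d=eyes.snapshot('top');q,_=eyes.snapshot('scene')
cv2.imwrite('pics/f.png',np.hstack([cv2.resize(p[150:310,140:300],(400,400)),cv2.resize(q[140:300,260:420],(400,400))]))
a=cv2.imread('pics/top.png');b=cv2.imread('pics/scene.png')
def ang(p):
    h,s,v=cv2.split(cv2.cvtColor(p,cv2.COLOR_BGR2HSV)); m=blob(((h<8)|(h>172))&(s>150)&(v>60),(240,224)); y,x=np.nonzero(m)
    q=np.c_[x,y]-[x.mean(),y.mean()]; u=np.linalg.svd(q,full_matrices=0)[2][0]; return x.mean(),y.mean(),np.arctan(u[1]/u[0])
print(ang(a),ang(p)); o=arm.get_obs(); print(o['time'],o['ee_pos'],o['ft_force'])
```

```text
(np.float64(238.62340036563072), np.float64(223.21937842778794), np.float64(-0.4696495649432493)) (np.float64(238.6348623853211), np.float64(223.24770642201835), np.float64(-0.47578644496897865))
13.5 [ 0.44928413 -0.18090779  0.22698503] [ 0.55367327 -0.11907351  0.64903617]
```

View pics/f.png

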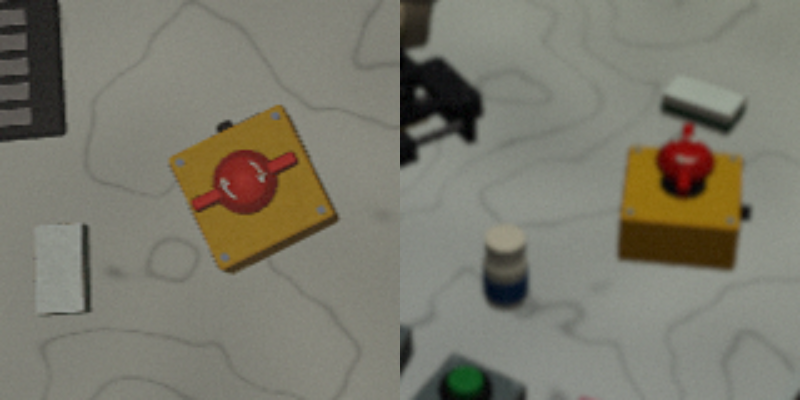

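The final crops show the head up and back at its starting angle (245,180 in the left crop), the bottle and carton standing in place, and the reset button out at (465,378).

```bash
python3 -c "
from workcell import arm
print(arm.finish_job())"
```

```text
the job is handed in; nothing more can be done
None
```

The job is handed in at about 13.5 s of the 58 s allowed: the stop head was latched, released by turning a wing clockwise, and came back up and round to rest; the reset was then pressed fully in and let out, and the arm finished clear of everything.

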